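Take a bamboo cup out of its fixture and show its mouth to the inspection camera

TASK

Pull the red knob of the fixture's sprung keeper out to its stop and leave it out, then take the bamboo cup from the fixture and hold it in the air in front of the inspection camera: its open mouth faces straight into the lens, centred, with the rim 12 cm in front of the glass. Do not disturb the glass jar, the other cup or the screwdriver and do not touch the camera; finish while still holding the cup there, quite still.

Things in the scene. Friction and masses are not known exactly. Their poses are not given: they have to be found in the camera images.
- fixture: Fixed to the table: aluminium plate 90 mm (y) by 210 mm (x from -145 to +65 mm), 12 mm thick. Two wooden V saddles (at x = -36 and +36 mm, 58 mm free between, about 45 mm high, 80 mm wide) carry the lying cup, its axis level along x, 57 mm above the table, mouth to +x; the keeper sits at the -x end. Origin: underside of the plate below the cup's middle; z up.
- keeper (a joint): Travel of the steel keeper, m: 0 shut, 0.035 fully out at its stop, along the fixture's -x. A spring draws it shut (2 to 4 N) but its guide's friction, 6 N, holds it wherever it is left: pulling takes 8 to 10 N. An upright plate 30 mm wide behind the cup's foot, with a lip on top (94 mm above the table) up to 14 mm over the foot: the cup cannot be lifted until it is out.
- keeper_knob (a point): Centre of the keeper's round red knob, 58 mm above the table: 25 mm in diameter, 26 mm long, axis along the fixture's x (89 mm from the fixture's origin when shut). 30 mm free below its centre; can be pinched from above, fingers closing along the fixture's y. Axes as the fixture's; moves with the keeper.
- cup: The loose bamboo cup lying in the fixture, hollow, about 75 g: 100 mm long, outer diameter 55 mm at the foot widening evenly to 66 mm at the mouth (61 mm at mid-length). Origin: centre of the foot's outer face; z axis along the cup's axis from foot to mouth, mid-length 50 mm along it. Best gripped from above, across the axis at mid-length between the saddles.
- cup_mouth (a point): Centre of the cup's mouth in the plane of the rim, 100 mm from the foot along the cup's z. Axes as the cup's.
- camera_stand: Inspection camera stand fixed to the table. Its origin lies on the table straight below the viewing point, z up; the round foot (90 mm) and the 18 mm steel post, 327 mm tall, stand 215 mm from the origin along its +x. Between it and the fixture stands the tall fixed drill press (world y -0.17 to 0.04 m, all beyond x = 0.47 m): swing round in front of it.
- camera_head: Camera head fixed on the stand: blue housing 46 mm square, white ring light 80 mm across and black lens, looking down at 25 degrees below level. Origin: centre of the front glass of the lens, 251 mm above the table. Its z axis points out of the lens along the line of sight, toward the stand's -x and 25 degrees downward.
- view_point (a point): The point on the line of sight 120 mm in front of the lens glass, 200 mm above the table, where the centre of the cup's mouth belongs. Axes as the camera head's: the cup's z axis must point against the z axis here (the mouth looks up into the lens).
- jar: Bystander: loose glass jar, 62 mm in diameter, 82 mm tall; origin centre of its underside.
- other_cup: Bystander: loose bamboo cup standing on its foot, 68 mm in diameter, 100 mm tall; origin centre of its underside.
- driver: Bystander: loose screwdriver with a red handle lying on the table, 177 mm long along its y, 25 mm thick; origin centre of its underside.

How it is judged:
On the way, in this order (a step that is already met when the one before it is completed fails the run):
1. the keeper has been pulled out to its stop (value of joint keeper above 0.032 m), for 0.2 s.
2. the cup has been lifted clear of the fixture in the fingers (height (world z) of cup above 0.1 m and contact force between the fingers and cup above 1 N), for 0.2 s.
At the end, for the whole second after the job is handed in: The fingers hold the cup still in the air, carried by nothing else: the centre of its mouth within 20 mm of the point 120 mm in front of the lens, its axis within 10 degrees of the line of sight, mouth toward the lens; the keeper is still out (28 mm or more of its 35 mm) (distance between cup_mouth and view_point below 0.02 m and angle between the z axis of cup and the z axis of camera_head, either way round below 0.175 rad and z of cup in the frame of camera_head above 0.18 m and height (world z) of cup_mouth above 0.17 m and contact force between the fingers and cup above 1 N and contact force between cup and fixture below 0.1 N and contact force between cup and camera_stand below 0.1 N and linear speed of cup below 0.02 m/s and angular speed of cup below 0.2 rad/s and value of joint keeper above 0.028 m); the arm keeps its last pose, push and grip.
It fails at once if the glass jar was moved more than 25 mm or knocked over (distance of jar from where it was at the start of the episode above 0.025 m or angle between jar's own z axis and vertical above 0.5 rad).
It fails at once if the other cup was moved more than 25 mm or knocked over (distance of other_cup from where it was at the start of the episode above 0.025 m or angle between other_cup's own z axis and vertical above 0.5 rad).
It fails at once if the screwdriver was moved more than 25 mm or knocked over (distance of driver from where it was at the start of the episode above 0.025 m).
It fails at once if the camera or its stand was touched (contact force between any of the arm, the fingers, cup and camera_stand above 1 N).
It also fails if it takes over 43 s, if anything falls off the work surface, if the arm or the gripper's body presses on something with over 40 N, if the wrist force passes 120 N, or if a joint passes its speed limit or range.

ROBOT

A 7-joint arm with a two-finger parallel gripper is mounted at the origin on a cart in front of the work surface, level with it; the furniture and walls round the work are solid. World frame = base frame: x ahead of the robot, y to its left, z up, the work surface at z = 0. Lengths are in m, angles in rad, forces in N, time in s.
With the tool pointing down it reaches from about 0.425 to 0.925 m from the base axis. Payload 6.8 kg.
Tool frame: the origin (TCP) lies on the front face of the gripper's body, between the roots of the fingers; the fingertips stand 73 mm ahead of it and the grasp point (between the pads) lies 54 mm ahead of it (env.nose_length is the distance from the TCP to the fingertips, in m); z points along the fingers, y is the line along which they close (so a half turn about z gives the same grasp; the last joint's range is limited). The gripper opens to 85 mm and grips with 20 to 120 N. Pads are 22 mm wide; open, the fingers measure 114 mm over their backs; the gripper's body (76 mm by 85 mm) begins 54 mm behind the grasp point. The pads swing forward as they close: fully open they stand 13 mm farther back than shut.
Start: joints at [-1.393, 0.477, 0.022, 1.555, -0.011, 1.109, -0.083], TCP at [0.19, 0.648, 0.304] pointing down, gripper open.
Joint ranges: [-2.96, 2.96], [-0.34, 2.1], [-1.41, 1.46], [0.24, 2.44], [-1.37, 4.51], [0.17, 1.92], [-2.96, 2.96]. Speed limits (rad/s): [2.39, 2.39, 3.14, 3.14, 3.14, 3.14, 3.14].

INTERFACE

Orientations are given as a unit quaternion [w, x, y, z].
In Python, from cell import env, kin, camera, calibration, job gives the robot as it stands. The module is installed in compiled form; this text tells all that it offers. Calls block until the motion is done:
- env.reach(position, orientation): joint-space move of the TCP to a pose.
- env.movel(position, velocity=0.15, rot=None, stop_force=None): straight line of the TCP; rot=None keeps the orientation; velocity is the mean speed in m/s. With stop_force (N) it stops when the force on the tool has changed by that much, and returns True; else False.
- env.goto_joints(angles): joint-space move.
- env.grip(opening, f_grip=None): finger opening in m; f_grip is the grip in N (None keeps the last); returns when the fingers have stopped.
- env.dwell(seconds).
- kin.inverse_kinematics(position, orientation): joint angles nearest the present ones, or None.
- env.get_state(): the state.
- camera(name): name is "side" or "top"; returns (picture, depth): 420x560x3 uint8, blue, green, red; 420x560 float32, m along the optical axis (not along the pixel's ray), 0 where there is no reading.
- calibration(name): a dict with "fx", "fy", "cx", "cy" (pixels), "k1" (the pictures are not rectified: a ray, as slopes to the right and down, at radius r is drawn at 1 + k1 r^2 times it, then the intrinsics apply), "rvec" (rotation vector, rad) and "tvec" (3), from world to camera coordinates, as OpenCV has them. Camera axes: x right, y down, z forward; pixel columns grow to the right and rows downward; lengths in m; the calibration is good to about 2 mm. A picture is of the moment at which its call begins. calibration takes no time and is no camera call.
A pose or a line that the arm cannot do raises env.PlanningError and nothing moves.
- job.job_done(): hands the job in; it is judged then, once.
The state is a dict: "time": time; "qpos": joint angles; "joint_velocities": joint speeds; "joint_torque": joint torques, N m; "tcp_pos": TCP position; "orientation": TCP orientation; "force": force on the tool from outside, world axes, zero at the start; "torque": the same for the moment, N m; "opening": finger opening in m; "gripper_force": force on a finger pad.
Only numpy, scipy, OpenCV 4.12 (cv2) and the standard library are available. Lean on these libraries where they do the work, as an engineer would, in place of code of your own. Each camera call takes 0.05 s, during which the arm holds its last target. There are 200 camera calls.

## Working session

There is one attempt and no reset: what is moved stays moved. The work goes in short steps, each a Python script; the robot and the scene stay as the last script left them, time stands still between calls to the robot, and variables do not carry over. Pictures are saved under pics/ and viewed, at most 10 in all, crops included, and the job is handed in when it is done.

```bash
mkdir -p pics
cat > h.py <<'E'
import numpy as np, cv2
from scipy.spatial.transform import Rotation as R
from cell import env, kin, camera, calibration, job
def cloud(name, depth):
    c=calibration(name); h,w=depth.shape
    K=np.array([[c['fx'],0,c['cx']],[0,c['fy'],c['cy']],[0,0,1]],float)
    vv,uu=np.mgrid[0:h,0:w]
    p=np.stack([uu.ravel(),vv.ravel()],1).astype(np.float64).reshape(-1,1,2)
    n=cv2.undistortPoints(p,K,np.array([c['k1'],0,0,0],float)).reshape(h,w,2)
    P=np.dstack([n[...,0]*depth,n[...,1]*depth,depth])
    M=R.from_rotvec(np.ravel(c['rvec'])).as_matrix()
    return (P-np.ravel(c['tvec']))@M
E
python3 - <<'E'
from h import *
for n in ('top','side'):
    im,d=camera(n); cv2.imwrite(f'pics/{n}0.png',im); np.savez(f'{n}0.npz',im=im,d=d)
    c=calibration(n); M=R.from_rotvec(np.ravel(c['rvec'])).as_matrix(); print(n,-M.T@np.ravel(c['tvec']),M[2],c['fx'],c['k1'])
print(env.get_state())
E
```

```text
top [ 0.33179319 -0.0626914   1.45386114] [ 0.16852287  0.01308521 -0.98561089] 423.6486831366728 -0.02858770291742689
side [ 0.05443067 -1.154171    0.62672398] [ 0.3711483   0.85138566 -0.37066346] 379.5006444531312 -0.10825526660710873
{'time': 0.1, 'qpos': array([-1.39309443,  0.47773032,  0.02237029,  1.55633773, -0.01150248,
        1.10931421, -0.0830847 ]), 'joint_velocities': array([ 0.00122939, -0.00307507, -0.00033139, -0.00323427,  0.00063071,
       -0.00047556,  0.00071196]), 'joint_torque': array([ 4.57763497e-03, -5.97762930e+01,  1.61358386e+00, -2.81955045e+01,
        1.27685085e-02,  5.04531810e-03,  1.88757554e-05]), 'tcp_pos': array([0.1902017 , 0.64721924, 0.30302102]), 'orientation': array([-5.27807082e-05,  1.42410182e-01,  9.89807380e-01, -8.28842032e-04]), 'force': array([-0.11649882,  0.95894951,  0.0176073 ]), 'torque': array([-0.01717872, -0.00181207,  0.00020361]), 'gripper_force': 0.0, 'opening': 0.08567083722459996}
```

View pics/top0.png

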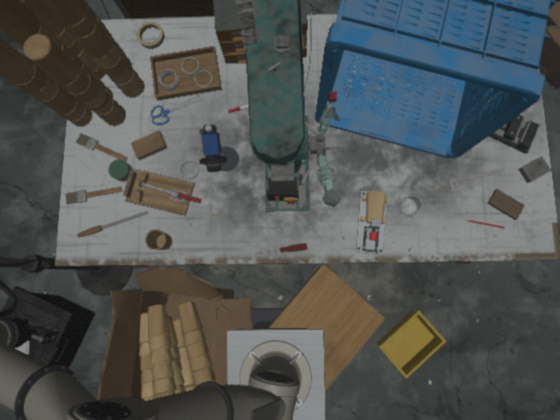

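View pics/side0.png

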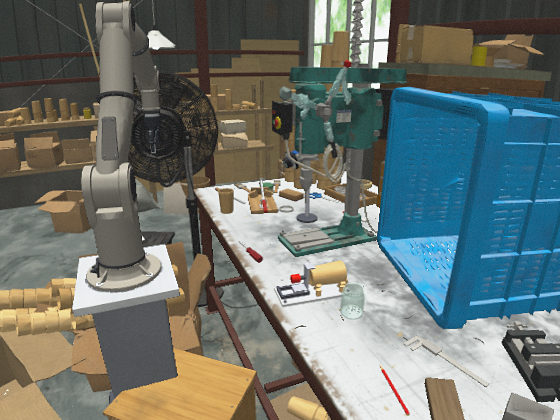

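The top view shows the fixture at about (372,220) with its red knob at (373,237), and the cup at (375,205). The jar is at (409,205), the camera stand at (210,150), the other cup at (158,240) and the screwdriver at (293,247). Next I'll enlarge these regions and measure them from depth.

Run:
```python
from h import *
T=np.load('top0.npz'); P=cloud('top',T['d']); im=T['im']
a=cv2.resize(im[180:265,335:435],None,fx=4,fy=4,interpolation=cv2.INTER_CUBIC)
b=cv2.resize(im[110:195,180:280],None,fx=4,fy=4,interpolation=cv2.INTER_CUBIC)
cv2.imwrite('pics/crops.png',np.hstack([a,b]))
np.set_printoptions(precision=4,suppress=True)
hsv=cv2.cvtColor(im,cv2.COLOR_BGR2HSV); H,S,V=cv2.split(hsv)
def box(m,u0,u1,v0,v1):
    z=np.zeros(m.shape,bool); z[v0:v1,u0:u1]=1; return m&z
red=((H<8)|(H>172))&(S>140)&(V>60)
m=box(red,350,395,220,260); print('knob',m.sum(),np.argwhere(m).mean(0),P[m].mean(0),P[m].max(0))
cup=box((P[...,2]>.066)&(P[...,2]<.12),355,392,180,250); q=P[cup]
print('high pts',cup.sum(),q.min(0),q.max(0),q.mean(0))
# cup: ridge above 0.07
def rect(m): 
    q=P[m]; r=cv2.minAreaRect(q[:,:2].astype(np.float32)); print(m.sum(),r,q[:,2].min(),q[:,2].max())
rect(cup)
pl=box((P[...,2]>.007)&(P[...,2]<.12),350,392,180,256); rect(pl)
st=box((H>100)&(H<130)&(S>100)&(P[...,2]>.1),190,235,115,180); print('blue head');rect(st); print(P[st].mean(0))
hi=box(P[...,2]>.2,190,235,115,180); rect(hi)
tall=box(P[...,2]>.31,190,235,110,180); print('post'); rect(tall) if tall.sum()>3 else 0; print(P[tall].mean(0))
for n,bx in (('jar',(396,425,190,220)),('other',(143,176,225,255)),('driver',(278,310,240,254))):
    m=box(P[...,2]>.008,*bx); print(n); rect(m)
S_=np.load('side0.npz'); P=cloud('side',S_['d']); im=S_['im']
H,S,V=cv2.split(cv2.cvtColor(im,cv2.COLOR_BGR2HSV))
red=((H<8)|(H>172))&(S>140)&(V>60)
m=box(red,280,310,265,290); print('knob side',m.sum(),P[m].mean(0),P[m].min(0),P[m].max(0))
c=cv2.resize(im[250:330,265,None] if 0 else im[245:325,260:380],None,fx=4,fy=4,interpolation=cv2.INTER_CUBIC)
d=cv2.resize(im[140:240,250:360],None,fx=4,fy=4,interpolation=cv2.INTER_CUBIC)
c=cv2.copyMakeBorder(c[:, :400],0,max(0,d.shape[0]-c.shape[0]),0,0,cv2.BORDER_CONSTANT)
cv2.imwrite('pics/crops2.png',np.hstack([c,d[:, :400]]))
```

```text
knob 44 [235.5227 373.2727] [ 0.4525 -0.3262  0.068 ] [ 0.4643 -0.3158  0.0743]
high pts 604 [ 0.4406 -0.3708  0.0661] [ 0.5973 -0.3073  0.1025] [ 0.5365 -0.334   0.0824]
604 ((0.5183296203613281, -0.3379218280315399), (0.05983811616897583, 0.15601183474063873), 87.67725372314453) 0.06612303321945562 0.10253069136684338
1609 ((0.5235775709152222, -0.33011293411254883), (0.13606038689613342, 0.2587748169898987), 87.0163345336914) 0.007035651740962607 0.10253069136684338
blue head
337 ((0.5223749876022339, 0.07203378528356552), (0.4631410241127014, 0.058219701051712036), 28.09221649169922) 0.2811288738677983 1.453861144850985
[0.6937 0.1639 0.3154]
868 ((0.5274289846420288, 0.0887872576713562), (0.4867393970489502, 0.08922617137432098), 27.362442016601562) 0.24388915004949785 1.453861144850985
post
237 ((0.5362125635147095, 0.07174781709909439), (0.4868181049823761, 0.049526602029800415), 27.522449493408203) 0.3100914630844994 1.453861144850985
[0.7026 0.1554 0.3832]
jar
303 ((0.4746394157409668, -0.2773391604423523), (0.08088884502649307, 0.5092852711677551), 24.618627548217773) 0.008300785825704062 1.453861144850985
other
399 ((0.37692928314208984, 0.19312843680381775), (0.5121201276779175, 0.08750536292791367), 70.29747009277344) 0.008191758266270815 1.453861144850985
driver
186 ((0.40120333433151245, -0.05278314650058746), (0.08472120016813278, 0.11174099147319794), 60.95492935180664) 0.008033955353853811 1.453861144850985
knob side 74 [ 0.4478 -0.3327  0.0651] [ 0.4377 -0.3415  0.0518] [ 0.4617 -0.322   0.0729]
```

View pics/crops.png

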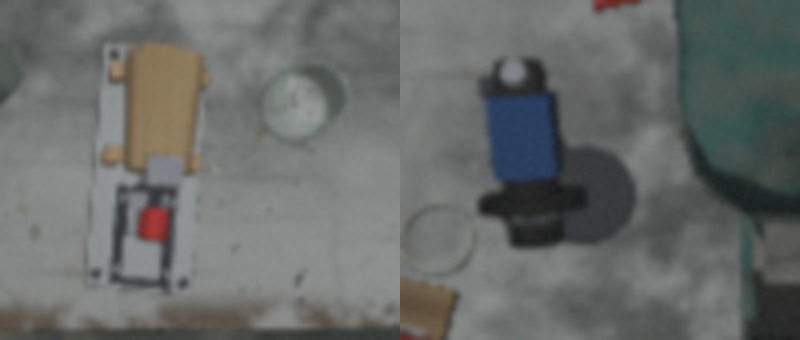

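View pics/crops2.png

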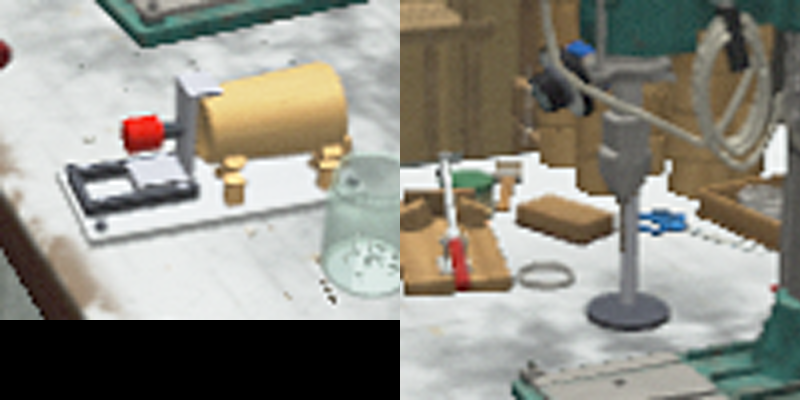

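The crops show the knob pointing at the robot, with the keeper lip over the cup's foot. The jar sits about 11 cm to the right of the cup. The camera head faces the robot and slightly downward, and its round foot is at about (229,159). Next are the precise fits.

Run:
```python
from h import *
np.set_printoptions(precision=4,suppress=True)
def box(m,u0,u1,v0,v1):
    z=np.zeros(m.shape,bool); z[v0:v1,u0:u1]=1; return m&z
D={}
for n in ('top','side'):
    t=np.load(n+'0.npz'); P=cloud(n,t['d']); P[t['d']<=0]=np.nan; D[n]=(P,t['im'],*cv2.split(cv2.cvtColor(t['im'],cv2.COLOR_BGR2HSV)))
P,im,H,S,V=D['top']; z=P[...,2]
def rect(s,m):
    r=cv2.minAreaRect(P[m][:,:2].astype(np.float32)); print(s,m.sum(),np.array(r[0]),np.array(r[1]),r[2],'z',np.nanmin(z[m]),np.nanmax(z[m]))
tab=box(z<.006,330,450,190,255); print('table z',np.nanmedian(z[tab]))
pl=box((z>.006)&(z<.018),355,392,182,258)
k,l,s,c=cv2.connectedComponentsWithStats(pl.astype(np.uint8)); i=1+np.argmax(s[1:,4]); rect('plate',pl)
rect('plate largest',l==i)
# cup ridge axis
q=P[box((z>.07)&(z<.12),358,392,180,222)&(H<30)&(S>60)]
pts=[]
for x0 in np.arange(.49,.6,.012):
    w=q[abs(q[:,0]-x0)<.006]
    if len(w)>8: pts.append((x0,(w[:,1].min()+w[:,1].max())/2,np.percentile(w[:,2],95),len(w)))
pts=np.array(pts);print(pts); f=np.polyfit(pts[:,0],pts[:,1],1);print('cup axis slope deg',np.degrees(np.arctan(f[0])),f)
print('cup x extents',q[:,0].min(),q[:,0].max())
lip=box((z>.085)&(S<60),358,392,205,235); rect('lip',lip)
red=((H<8)|(H>172))&(S>140)&(V>60); rect('knob',box(red,350,395,220,260))
rect('jar',box(z>.03,396,425,188,222)); m=box(z>.08,143,176,225,255); rect('other rim',m); m=box(red,270,315,238,258); rect('driver red',m); m=box(z>.006,270,330,236,262);rect('driver all',m)
b=box((H>100)&(H<130)&(S>100)&(z>.15),190,235,115,180); rect('blue',b)
q=P[b]; cq=q.mean(0); w,v=np.linalg.eigh(np.cov((q-cq).T)); print('blue mean',cq,'pca',v.T,w)
A=np.c_[q[:,:2]-cq[:2],np.ones(len(q))]; co=np.linalg.lstsq(A,q[:,2],rcond=None)[0]; print('blue plane grad',co,'slope deg',np.degrees(np.arctan(np.hypot(*co[:2]))),'dir',np.degrees(np.arctan2(co[1],co[0])), np.std(A@co-q[:,2]))
rect('post',box(z>.31,190,235,110,135))
ft=box((z>.004)&(z<.03)&(V<110),205,245,135,180); rect('foot',ft)
rg=box((z>.2)&(S<90),190,235,140,180); rect('ring',rg); print(P[rg].mean(0))
P,im,H,S,V=D['side']
b=box((H>100)&(H<130)&(S>80)&(P[...,0]<.9)&(P[...,2]>.1),260,330,130,180); print('side blue',P[b].mean(0))
ft=box((P[...,2]>.004)&(P[...,2]<.03)&(V<120),290,325,205,225); q=P[ft]; print('side foot',len(q),(q.min(0)+q.max(0))/2,q.max(0)-q.min(0))
```

```text
table z 1.0572412034130114e-05
plate 657 [ 0.5179 -0.3386] [0.1227 0.2542] 88.09959411621094 z 0.006024171447203674 0.01799733389244621
plate largest 502 [ 0.5048 -0.3339] [0.0963 0.2095] 82.46802520751953 z 0.006024171447203674 0.01799733389244621
[[ 0.502  -0.3314  0.0853 16.    ]
 [ 0.514  -0.3327  0.087  52.    ]
 [ 0.526  -0.3327  0.088  57.    ]
 [ 0.538  -0.3352  0.0884 57.    ]
 [ 0.55   -0.3386  0.0894 61.    ]
 [ 0.562  -0.3398  0.0914 66.    ]
 [ 0.574  -0.3411  0.091  62.    ]
 [ 0.586  -0.3405  0.093  59.    ]
 [ 0.598  -0.3322  0.0911 15.    ]]
cup axis slope deg -3.840387219031755 [-0.0671 -0.2991]
cup x extents 0.49872465952273204 0.5955083394126525
lip 74 [ 0.4934 -0.3308] [0.0301 0.0239] 81.86026000976562 z 0.08842581339017826 0.10253069136684338
knob 44 [ 0.4525 -0.3274] [0.0202 0.022 ] 72.95639038085938 z 0.06147784604173644 0.07429176211148798
jar 209 [ 0.5556 -0.4611] [0.0619 0.0603] 76.8152084350586 z 0.030096600155718675 0.08821143522462623
other rim 145 [0.4482 0.3801] [0.0644 0.0644] 35.04705047607422 z 0.08030529319390173 0.10731170960137489Traceback (most recent call last):
  File "<stdin>", line 25, in <module>
  File "<stdin>", line 10, in rect
    res = np.fmin.reduce(a, axis=axis, out=out, **kwargs)
ValueError: zero-size array to reduction operation fmin which has no identity
```

Run:
```python
from h import *
np.set_printoptions(precision=4,suppress=True)
def box(m,u0,u1,v0,v1):
    z=np.zeros(m.shape,bool); z[v0:v1,u0:u1]=1; return m&z
D={}
for n in ('top','side'):
    t=np.load(n+'0.npz'); P=cloud(n,t['d']); P[t['d']<=0]=np.nan; D[n]=(P,t['im'],*cv2.split(cv2.cvtColor(t['im'],cv2.COLOR_BGR2HSV)))
P,im,H,S,V=D['top']; z=P[...,2]
def rect(s,m):
    if m.sum()<3: print(s,'none'); return
    r=cv2.minAreaRect(P[m][:,:2].astype(np.float32)); print(s,m.sum(),np.array(r[0]),np.array(r[1]),r[2],'z',np.nanmin(z[m]),np.nanmax(z[m]))
rect('driver all',box((z>.006)&(z<.1)&(S>80),270,330,236,256))
b=box((H>100)&(H<130)&(S>100)&(z>.15),190,235,115,180); rect('blue',b)
q=P[b]; cq=q.mean(0)
A=np.c_[q[:,:2]-cq[:2],np.ones(len(q))]; co=np.linalg.lstsq(A,q[:,2],rcond=None)[0]; print('blue mean',cq,'grad',co,'slope',np.degrees(np.arctan(np.hypot(*co[:2]))),'dir',np.degrees(np.arctan2(co[1],co[0])), np.std(A@co-q[:,2]))
rect('post',box(z>.31,190,235,110,130))
print('post',np.nanmean(P[box(z>.31,190,235,110,130)],0))
rect('post bright',box((z>.31)&(V>150),190,235,110,135))
ft=box((z>.003)&(z<.03)&(V<110),205,245,135,180); rect('foot',ft)
rg=box((z>.2)&(S<90),190,235,150,180); rect('ring',rg); print(np.nanmean(P[rg],0))
P,im,H,S,V=D['side'];z=P[...,2]
b=box((H>100)&(H<130)&(S>80)&(P[...,0]<.9)&(z>.1),260,330,130,180); print('side blue',b.sum(),np.nanmean(P[b],0))
ft=box((z>.004)&(z<.03)&(V<120),390//4+200,420,205,225); q=P[ft]; print('side foot',len(q),(q.min(0)+q.max(0))/2,q.max(0)-q.min(0))
# whole camera cluster near the head
m=box((z>.15)&(P[...,0]<.95)&(P[...,0]>.5)&(P[...,1]>.09)&(P[...,1]<.35),250,360,120,200);q=P[m];print(len(q),q.min(0),q.max(0))
```

```text
driver all 123 [ 0.4191 -0.0631] [0.0183 0.0877] 6.963170051574707 z 0.01373677813133549 0.030163243497708093
blue 334 [0.6981 0.167 ] [0.0565 0.043 ] 2.3432669639587402 z 0.2811288738677983 0.3222602842440645
blue mean [0.6969 0.1659 0.3052] grad [0.4637 0.1004 0.3052] slope 25.382452868355003 dir 12.219103051907151 0.0036725943634697447
post 63 [0.7438 0.1707] [0.0201 0.0321] 2.7878551483154297 z 0.3102062990481545 0.3321722853666713
post [0.7433 0.169  0.3192]
post bright none
foot 417 [0.7472 0.1512] [0.1349 0.1559] 66.65411376953125 z 0.003015103242422334 0.025627490743686098
ring 330 [0.6554 0.1642] [0.059  0.0781] 15.905510902404785 z 0.24388915004949785 0.3051152345953625
[0.651  0.163  0.2817]
side blue 22 [0.6697 0.1603 0.2927]
side foot 176 [0.8984 0.1129 0.0171] [0.4149 0.186  0.0259]
198 [0.622  0.1236 0.2322] [0.6941 0.1981 0.3043]
```

```bash
cat >> h.py <<'E'
def ray(name,u,v,z):
    c=calibration(name); K=np.array([[c['fx'],0,c['cx']],[0,c['fy'],c['cy']],[0,0,1]],float)
    n=cv2.undistortPoints(np.array([[[u,v]]],float),K,np.array([c['k1'],0,0,0],float)).ravel()
    M=R.from_rotvec(np.ravel(c['rvec'])).as_matrix(); o=-M.T@np.ravel(c['tvec']); d=M.T@np.r_[n,1]
    return o+d*(z-o[2])/d[2]
E
python3 - <<'E'
from h import *
np.set_printoptions(precision=4,suppress=True)
t=np.load('top0.npz'); P=cloud('top',t['d']); im=t['im']; H,S,V=cv2.split(cv2.cvtColor(im,cv2.COLOR_BGR2HSV)); z=P[...,2]
b=((H>100)&(H<130)&(S>100)&(z>.15)); b[:, :190]=0;b[:,235:]=0;b[:115]=0;b[180:]=0
e=cv2.erode(b.astype(np.uint8),np.ones((3,3)))>0
q=P[e]; 
for _ in range(3):
    c=q.mean(0);n=np.linalg.svd(q-c)[2][2]; r=(q-c)@n; q=q[abs(r)<2.5*r.std()]
n*=np.sign(n[2]); print('normal',n,'tilt',np.degrees(np.arccos(n[2])),'yaw of +x',np.degrees(np.arctan2(-n[1],-n[0])),r.std(),len(q),'c',c)
# edges: per row extents, ray onto plane
L=[];Rr=[]
o=None
for v in range(133,158):
    u=np.where(b[v])[0]
    if len(u)<10: continue
    for uu,l in ((u.min()-.5,L),(u.max()+.5,Rr)):
        a0=ray('top',uu,v,0);a1=ray('top',uu,v,.4);d=a1-a0; p=a0+d*((c-a0)@n)/(d@n); l.append(p)
for l in (L,Rr):
    l=np.array(l)[2:-2]; f=np.polyfit(l[:,0],l[:,1],1); print('edge yaw',np.degrees(np.arctan(f[0])),'y at x=.7',np.polyval(f,.7))
print('post top',ray('top',208,127.5,.327),'foot',ray('top',228.75,158.75,.012),'lens top',ray('top',214.3,169,.26))
sm=(P[...,2]<.03)&(V<80); sm[:, :212]=0; sm[:,245:]=0; sm[:140]=0; sm[180:]=0; k,l,s,cc=cv2.connectedComponentsWithStats(sm.astype(np.uint8)); i=1+np.argmax(s[1:,4]);print('foot blob',s[i],cc[i])
print('sidefoot',ray('side',250+228/4,140+305/4,.012))
rg=(z>.2); rg[:, :190]=0;rg[:,235:]=0; rg[:155]=0
for v in range(152,174):
    u=np.where((z[v,190:240]>.2))[0]+190
    if len(u): print(v,u.min(),u.max(),end='; ')
E
```

```text
normal [-0.1687  0.9753  0.1423] tilt 81.81830230568417 yaw of +x -80.18826344272247 0.010875217700922708 259 c [0.694  0.1641 0.3148]
edge yaw 23.52259359233002 y at x=.7 0.08829682535379307
edge yaw 20.95521514578379 y at x=.7 0.08383201418439415
post top [0.7382 0.1695 0.327 ] foot [0.735  0.1585 0.012 ] lens top [0.6356 0.1623 0.26  ]
foot blob [221 147  18  24 297] [229.7576 159.3535]
sidefoot [0.739 0.173 0.012]
152 203 219; 153 203 218; 154 203 219; 155 205 219; 156 205 225; 157 204 226; 158 200 226; 159 199 226; 160 199 226; 161 199 225; 162 199 223; 163 200 220; 164 203 220; 165 206 220; 166 207 220; 167 207 220; 168 207 220; 169 207 220; 170 207 220; 171 207 218;
```

Run:
```python
from h import *
np.set_printoptions(precision=4,suppress=True)
t=np.load('top0.npz'); P=cloud('top',t['d']); P[t['d']<=0]=0; im=t['im']; H,S,V=cv2.split(cv2.cvtColor(im,cv2.COLOR_BGR2HSV)); z=P[...,2]
b=((H>100)&(H<130)&(S>100)&(z>.2)&(z<.34)); b[:, :190]=0;b[:,235:]=0;b[:115]=0;b[180:]=0
q=P[cv2.erode(b.astype(np.uint8),np.ones((3,3)))>0]
for _ in range(3):
    c=q.mean(0);n=np.linalg.svd(q-c)[2][2]; r=(q-c)@n; q=q[abs(r)<2.5*r.std()]
n*=np.sign(n[2]); print('tilt',np.degrees(np.arccos(n[2])),'yaw',np.degrees(np.arctan2(-n[1],-n[0])),r.std(),len(q),'c',c)
n=np.array([-np.sin(np.radians(25)),-.03,np.cos(np.radians(25))]); n/=np.linalg.norm(n)
L=[];Rr=[]
for v in range(133,158):
    u=np.where(b[v])[0]
    if len(u)<10: continue
    for uu,l in ((u.min()-.5,L),(u.max()+.5,Rr)):
        a0=ray('top',uu,v,0);a1=ray('top',uu,v,.4);d=a1-a0; l.append(a0+d*((c-a0)@n)/(d@n))
for l in (L,Rr):
    l=np.array(l)[2:-2]; f=np.polyfit(l[:,0],l[:,1],1); print('edge yaw',np.degrees(np.arctan(f[0])),'y at x=.7',np.polyval(f,.7),l[0],l[-1])
# ring plane: front slab points; lens
for s,(v0,v1) in (('ring',(158,163)),('barrel',(164,172))):
    w=P[v0:v1,195:230].reshape(-1,3); w=w[(w[:,2]>.2)&(w[:,2]<.34)]; print(s,len(w),w.mean(0),'mid',(w.min(0)+w.max(0))/2,w.min(0),w.max(0))
    if s=='ring': f=np.polyfit(w[:,1],w[:,0],1); print('ring yaw',-np.degrees(np.arctan(f[0])))
print('lens front top edge',ray('top',213.5,171.5,.26))
S_=np.load('side0.npz'); print(S_['d'][150:170:4,275:300:4])
im=S_['im'][140:180,270:310]; cv2.imwrite('pics/ringside.png',cv2.resize(im,None,fx=12,fy=12,interpolation=cv2.INTER_CUBIC))
```

```text
tilt 26.530792247561216 yaw 5.895987571776185 0.002262822978238003 237 c [0.6957 0.1656 0.3055]
edge yaw 2.942976794957485 y at x=.7 0.18855347012796753 [0.7174 0.1895 0.3164] [0.6763 0.187  0.2972]
edge yaw 4.318204409003508 y at x=.7 0.14336628594248818 [0.7171 0.1446 0.3147] [0.676  0.1416 0.2955]
ring 134 [0.6549 0.1634 0.2888] mid [0.6579 0.1663 0.2807] [0.6453 0.1269 0.2563] [0.6704 0.2057 0.3051]
ring yaw -0.9556099666617428
barrel 115 [0.6373 0.1635 0.2734] mid [0.6373 0.167  0.2775] [0.6267 0.1443 0.255 ] [0.6479 0.1898 0.3001]
lens front top edge [0.6282 0.1645 0.26  ]
[[0.     0.     0.     1.1999 2.0312 1.4802 1.2036]
 [0.     0.     0.     1.4699 1.4493 1.4714 1.2076]
 [0.     0.     0.     1.4616 1.2066 1.4487 1.2087]
 [0.     0.     1.4817 1.4545 1.457  1.4466 1.2102]
 [0.     0.     0.     1.4745 1.4897 1.4647 1.942 ]]
```

View pics/ringside.png

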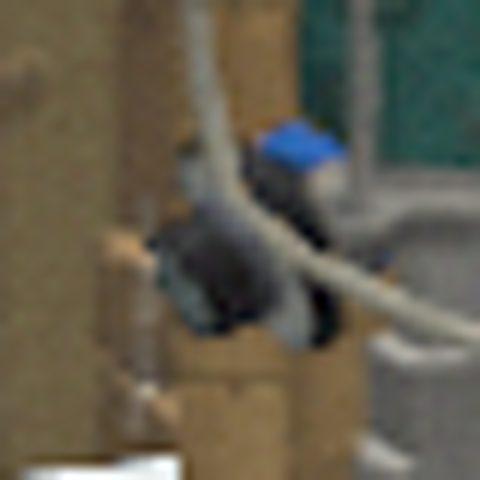

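The camera stand's yaw is about 4°, with the lens at about (0.633, 0.162, 0.251) and the view point at about (0.524, 0.154, 0.200). The ring faces the robot, as expected. Next I'll check reachability and retracted poses for swinging in front of the drill press.

```bash
cat >> h.py <<'E'
YF=np.radians(-7.5); OF=np.array([.5444,-.3391,0]); YC=np.radians(4.0); VP=np.array([.5243,.1541,.2003])
def orient(yaw,pitch=0,flip=1):
    """tool for a cup axis at yaw, mouth raised by pitch; tool z down, y across the axis"""
    ax=np.array([np.cos(yaw)*np.cos(pitch),np.sin(yaw)*np.cos(pitch),np.sin(pitch)])
    zt=np.array([np.cos(yaw)*np.sin(pitch),np.sin(yaw)*np.sin(pitch),-np.cos(pitch)])
    xt=ax*flip; M=np.c_[xt,np.cross(zt,xt),zt]
    return R.from_matrix(M).as_quat(scalar_first=True),ax,zt
E
python3 - <<'E'
from h import *
np.set_printoptions(precision=3,suppress=True)
print(env.get_state()['qpos'])
for f in (1,-1):
    print('flip',f)
    q,ax,zt=orient(YF,0,f); ux=np.array([np.cos(YF),np.sin(YF),0])
    print('knob',kin.inverse_kinematics(OF-.089*ux+[0,0,.112],q),kin.inverse_kinematics(OF-.13*ux+[0,0,.112],q))
    print('cup',kin.inverse_kinematics(OF+[0,0,.111],q))
    for p in (25,15,5):
        q,ax,zt=orient(YC,np.radians(25),f)
        ztp=zt if p==25 else None
        # tool rotated relative to cup: tool pitch p
        qt,_,zz=orient(YC,np.radians(p),f)
        print('view pitch',p,kin.inverse_kinematics(VP-.05*ax-.054*zz,qt))
    for az in (0,):
        for p in (0,25):
            q,_,_=orient(0,np.radians(p),f)
            for r in (.25,.3,.35,.4):
                for z in (.25,.35,.45):
                    s=kin.inverse_kinematics([r,0,z],q)
                    if s is not None: print('retr',p,r,z,s)
E
```

```text
[-1.393  0.478  0.022  1.556 -0.012  1.109 -0.083]
flip 1
knob [-0.213  0.865  1.052  2.016 -1.001  0.902 -0.296] [-0.206  0.82   1.052  2.1   -1.001  0.854 -0.235]
cup [-0.206  0.963  1.05   1.82  -1.004  1.005 -0.424]
view pitch 25 [-0.927  0.13   0.409  2.343  0.459  0.316 -2.445]
view pitch 15 [-1.101  0.202  0.689  2.24  -0.072  0.5   -1.88 ]
view pitch 5 [-1.075  0.298  0.749  2.127 -0.268  0.726 -1.663]
retr 0 0.3 0.25 [-0.472 -0.12   0.246  2.431  0.04   0.828 -1.825]
retr 0 0.3 0.35 [ 0.014 -0.229 -0.182  2.261 -0.046  1.106 -1.714]
retr 0 0.3 0.45 [ 0.042 -0.302 -0.182  2.085 -0.055  1.354 -1.69 ]
retr 0 0.35 0.25 [-1.008 -0.065  0.829  2.365  0.066  0.822 -1.796]
retr 0 0.35 0.35 [-0.953 -0.26   0.659  2.224  0.175  1.131 -1.957]
retr 0 0.35 0.45 [-0.456 -0.242  0.221  2.036  0.054  1.342 -1.824]
retr 0 0.4 0.25 [-0.968  0.093  0.881  2.27  -0.099  0.814 -1.592]
retr 0 0.4 0.35 [-0.973 -0.125  0.772  2.141  0.098  1.093 -1.821]
retr 0 0.4 0.45 [-0.77  -0.185  0.531  1.972  0.096  1.331 -1.839]
retr 25 0.35 0.35 [-0.012 -0.332 -0.182  2.385  0.039  0.656 -1.794]
retr 25 0.4
[... 599 characters left out ...]
3  0.135  1.151  1.177]
retr 0 0.3 0.45 [-0.236 -0.32   0.019  2.097  0.006  1.364  1.352]
retr 0 0.35 0.25 [-0.741 -0.035  0.565  2.355  0.026  0.817  1.376]
retr 0 0.35 0.35 [-0.828 -0.226  0.561  2.22   0.133  1.117  1.234]
retr 0 0.35 0.45 [-0.877 -0.327  0.528  2.051  0.166  1.378  1.166]
retr 0 0.4 0.25 [-0.688  0.081  0.569  2.259 -0.06   0.815  1.492]
retr 0 0.4 0.35 [-0.791 -0.095  0.607  2.134  0.061  1.086  1.356]
retr 0 0.4 0.45 [-0.882 -0.208  0.621  1.976  0.124  1.338  1.27 ]
retr 25 0.35 0.35 [-0.012 -0.332 -0.182  2.385  0.039  0.656  1.347]
retr 25 0.4 0.35 [-0.705 -0.307  0.393  2.342  0.384  0.696  1.019]
retr 25 0.4 0.45 [-0.24  -0.324  0.019  2.151  0.127  0.891  1.291]
```

```bash
cat >> h.py <<'E'
UX=np.array([np.cos(YF),np.sin(YF),0])
def say(s=''):
    t=env.get_state(); print(s,'t=%.2f'%t['time'],t['tcp_pos'].round(4),'q',t['qpos'].round(2),'F',t['force'].round(1),'open %.4f gf %.1f'%(t['opening'],t['gripper_force']),flush=True)
E
python3 - <<'E'
from h import *
s=env.get_state(); q0=s['qpos']
az=np.arctan2(s['tcp_pos'][1],s['tcp_pos'][0])
a=kin.inverse_kinematics([.36*np.cos(az),.36*np.sin(az),.40],s['orientation']); print(a.round(2))
env.goto_joints(a); say('retracted')
b=np.array(a); b[0]+=az-np.radians(-36); b[6]=1.35-np.radians(30) ; print(b.round(2))
env.goto_joints(b); say('swung'); print(env.get_state()['orientation'])
q,_,_=orient(YF,0,-1)
for f in (1,-1): print(f,kin.inverse_kinematics(OF-.089*UX+[0,0,.2],orient(YF,0,f)[0]))
E
```

```text
[-1.43 -0.16 -0.02  2.09 -0.    1.21 -0.17]
retracted t=1.35 [0.1016 0.3463 0.4002] q [-1.43 -0.16 -0.02  2.09 -0.    1.21 -0.17] F [0.1 0.6 0.1] open 0.0856 gf 0.0
[ 0.48 -0.16 -0.02  2.09 -0.    1.21  0.83]
swung t=3.50 [ 0.2918 -0.211   0.4   ] q [ 0.48 -0.16 -0.02  2.09 -0.    1.21  0.83] F [0.7 0.7 0.3] open 0.0854 gf 0.0
[-8.86426112e-04  5.65460919e-01  8.24774614e-01 -3.22382836e-06]
1 [ 0.46377287  0.41484152  0.06022351  1.92786675 -0.03382772  0.7998393
 -1.15922044]
-1 [ 0.47086105  0.41478069  0.051282    1.92737048 -0.02879631  0.80013369
  1.97776057]
```

Run:
```python
from h import *
q,_,_=orient(YF,0,-1); K=OF-.089*UX
env.reach(K+[0,0,.19],q); say('above knob')
print(env.movel(K+[0,0,.112],velocity=.12,stop_force=15)); say('at knob')
im,d=camera('side'); cv2.imwrite('pics/knob.png',cv2.resize(im[200:330,230:400],None,fx=4,fy=4,interpolation=cv2.INTER_CUBIC))
```

```text
above knob t=4.62 [ 0.4565 -0.3271  0.1906] q [ 0.47  0.43  0.05  1.93 -0.03  0.78  1.98] F [ 0.8  0.4 -0.4] open 0.0850 gf 0.0
False
at knob t=5.42 [ 0.4566 -0.3278  0.1128] q [ 0.48  0.55  0.04  1.97 -0.03  0.62  1.98] F [ 0.8 -0.5  0.2] open 0.0853 gf 0.0
```

View pics/knob.png

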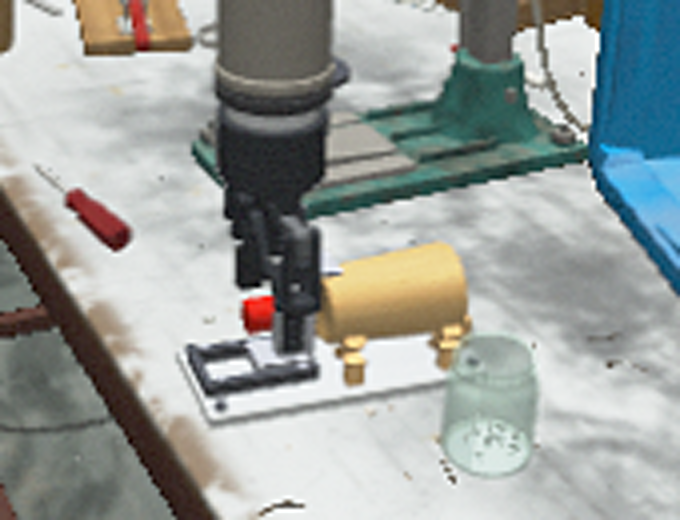

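The gripper straddles the knob, which shows at (260,315) in the crop. The near finger at (297,300) sits about 5 mm too far towards +x, so I'll shift by that much, pinch and pull.

Run:
```python
from h import *
K=OF-.094*UX+[0,0,.112]
env.movel(K,velocity=.05,stop_force=15); say('shift')
env.grip(.015,f_grip=70); say('pinched')
r=env.movel(K-.045*UX,velocity=.05,stop_force=28); say('pulled %s'%r)
env.dwell(.3); say('hold')
im,d=camera('side'); cv2.imwrite('pics/pull.png',cv2.resize(im[200:330,230:400],None,fx=4,fy=4,interpolation=cv2.INTER_CUBIC))
```

```text
shift t=5.72 [ 0.4509 -0.327   0.1125] q [ 0.49  0.54  0.04  1.98 -0.03  0.62  1.99] F [0.1 0.5 0.6] open 0.0856 gf 0.0
pinched t=6.32 [ 0.4512 -0.3271  0.1122] q [ 0.48  0.54  0.04  1.98 -0.03  0.62  1.99] F [-1.4 -0.1  4.6] open 0.0232 gf 68.5
pulled True t=7.02 [ 0.4204 -0.3232  0.1123] q [ 0.51  0.51  0.03  2.05 -0.03  0.57  2.01] F [ 1.6 -1.3 -2.5] open 0.0229 gf 72.9
hold t=7.32 [ 0.4204 -0.3232  0.1123] q [ 0.51  0.51  0.03  2.05 -0.03  0.57  2.01] F [ 3.7 -1.  -2.9] open 0.0228 gf 72.8
```

View pics/pull.png

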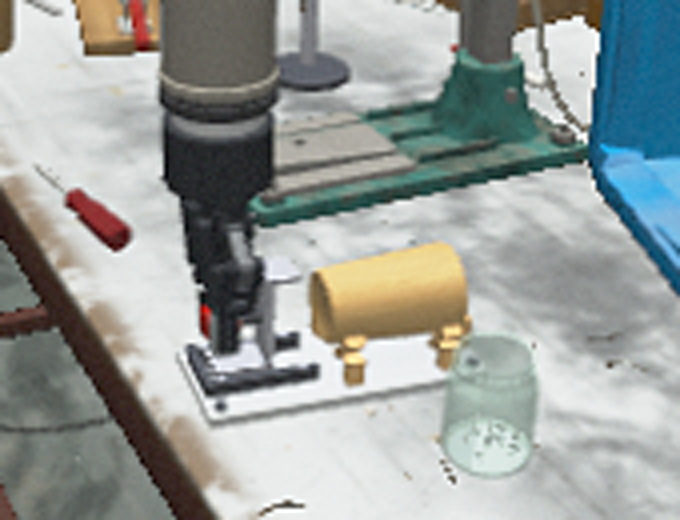

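The keeper is out by about 31 mm and the lip at (280,265) is clear of the cup. I'll pull a bit further to be sure it's at the stop.

Run:
```python
from h import *
p=env.get_state()['tcp_pos']
r=env.movel(p-.010*UX,velocity=.02,stop_force=40); say('pulled %s'%r)
env.dwell(.4); say('hold')
```

```text
pulled True t=7.81 [ 0.4196 -0.3229  0.1123] q [ 0.52  0.5   0.03  2.06 -0.04  0.55  2.02] F [ 2.9 -1.3 -2.8] open 0.0229 gf 73.9
hold t=8.21 [ 0.4197 -0.3229  0.1123] q [ 0.52  0.5   0.03  2.06 -0.04  0.55  2.02] F [ 2.3 -0.7 -1.7] open 0.0227 gf 73.9
```

Run:
```python
from h import *
env.grip(.085,f_grip=40); say('released')
p=env.get_state()['tcp_pos']; env.movel(p+[0,0,.12],velocity=.2); 
env.reach(OF-.01*UX+[0,0,.25],orient(YF,np.radians(-8),-1)[0]); say('over cup')
out={}
for n in ('side','top'):
    im,d=camera(n); np.savez(n+'1.npz',im=im,d=d)
    for k,(I,D) in {'0':(np.load(n+'0.npz')['im'],np.load(n+'0.npz')['d']),'1':(im,d)}.items():
        H,S,V=cv2.split(cv2.cvtColor(I,cv2.COLOR_BGR2HSV)); m=((H<8)|(H>172))&(S>140)&(V>60)&(D>0)
        b=np.zeros_like(m); 
        if n=='side': b[262:295,270:312]=1
        else: b[222:262,350:395]=1
        m&=b; P=cloud(n,D)[m]; uv=np.argwhere(m)
        if len(P)>5: 
            c=uv.mean(0)[::-1]; print(n,k,len(P),c.round(1),'ray',ray(n,c[0],c[1],.062).round(4),'depth median',np.median(P,0).round(4),P.min(0).round(3),P.max(0).round(3))
a=np.load('side1.npz')['im'];b=np.load('top1.npz')['im']
cv2.imwrite('pics/after.png',np.hstack([cv2.resize(x,(400,400),interpolation=cv2.INTER_CUBIC) for x in (a[230:330,260:360],b[180:265,335:420])]))
```

```text
released t=8.83 [ 0.4201 -0.3228  0.1125] q [ 0.52  0.5   0.03  2.06 -0.04  0.55  2.02] F [0.4 0.  0.7] open 0.0853 gf 0.0
over cup t=10.09 [ 0.5349 -0.337   0.2474] q [0.41 0.52 0.06 1.64 0.02 1.12 1.89] F [-0.4  0.7 -0.1] open 0.0849 gf 0.0
side 0 74 [295.3 277.9] ray [ 0.45   -0.3282  0.062 ] depth median [ 0.4476 -0.3334  0.0659] [ 0.438 -0.342  0.052] [ 0.462 -0.322  0.073]
side 1 73 [284.8 279.5] ray [ 0.4199 -0.3242  0.062 ] depth median [ 0.4169 -0.3312  0.0667] [ 0.406 -0.339  0.053] [ 0.432 -0.315  0.073]
top 0 44 [373.3 235.5] ray [ 0.453  -0.3273  0.062 ] depth median [ 0.4516 -0.326   0.0681] [ 0.441 -0.336  0.061] [ 0.464 -0.316  0.074]
```

View pics/after.png

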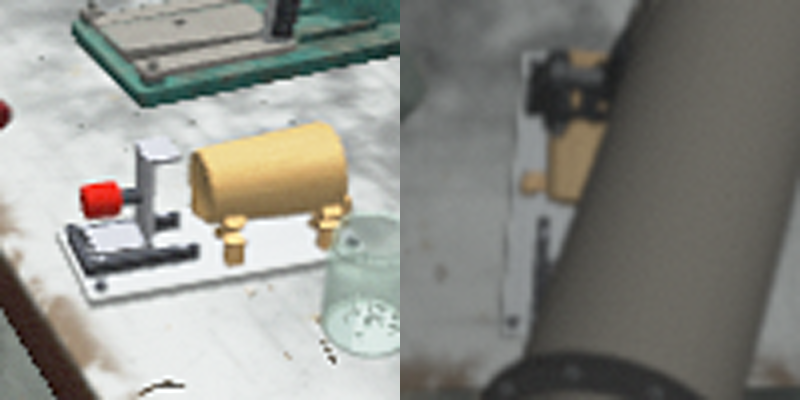

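The side view puts the knob about 31 mm out, which is ambiguous against the 35 mm stop. I'll pinch again with a modest grip and pull 8 mm further. If the keeper is already at its stop, the pads will simply slip.

Run:
```python
from h import *
q=orient(YF,0,-1)[0]; K=np.array([.4215,-.3235,.112])
env.reach(K+[0,0,.08],q); env.movel(K,velocity=.15,stop_force=15)
env.grip(.015,f_grip=35); say('pinched')
env.movel(K-.009*UX,velocity=.03); say('pulled')
env.dwell(.3); say('hold')
env.grip(.085,f_grip=40)
p=env.get_state()['tcp_pos']; env.movel(p+[0,0,.12],velocity=.25)
env.reach(OF-.01*UX+[0,0,.2],orient(YF,np.radians(-8),-1)[0]); say('over cup')
I,D=camera('side'); H,S,V=cv2.split(cv2.cvtColor(I,cv2.COLOR_BGR2HSV)); m=((H<8)|(H>172))&(S>140)&(V>60)&(D>0)
b=np.zeros_like(m); b[262:295,270:312]=1; m&=b; uv=np.argwhere(m); c=uv.mean(0)[::-1]; print(m.sum(),c,ray('side',c[0],c[1],.062),np.median(cloud('side',D)[m],0))
```

```text
pinched t=12.02 [ 0.4217 -0.3235  0.1125] q [ 0.52  0.51  0.02  2.04 -0.02  0.59  2.  ] F [-2.   1.1  5.8] open 0.0235 gf 34.2
pulled t=12.47 [ 0.4205 -0.3232  0.1128] q [ 0.52  0.5   0.02  2.05 -0.02  0.57  2.  ] F [ 22.   -3.9 -21.7] open 0.0237 gf 36.3
hold t=12.77 [ 0.4205 -0.3232  0.1128] q [ 0.52  0.5   0.02  2.05 -0.02  0.57  2.  ] F [ 21.6  -4.  -20.7] open 0.0236 gf 36.3
over cup t=14.57 [ 0.5342 -0.3369  0.1971] q [0.42 0.57 0.04 1.67 0.03 1.03 1.88] F [-1.1 -0.3 -0.3] open 0.0847 gf 0.0
74 [284.87837838 279.48648649] [ 0.4198788  -0.32442976  0.062     ] [ 0.41623242 -0.33092196  0.06655614]
```

A steady 22 N pull doesn't move it any further, so the keeper is at its stop. Now I'll take the cup.

```bash
cat >> h.py <<'E'
CM=np.array([.5425,-.339,.057])
E
python3 - <<'E'
from h import *
q,_,zt=orient(YF,np.radians(-8),-1)
g=CM-.051*zt
env.reach(g+[0,0,.075],q)
print(env.movel(g,velocity=.12,stop_force=12)); say('down')
env.grip(.045,f_grip=40); say('gripped')
print(env.movel(g+[0,0,.16],velocity=.12)); say('lifted')
im,d=camera('side'); np.savez('side2.npz',im=im,d=d)
cv2.imwrite('pics/lift.png',cv2.resize(im[180:330,230:400],None,fx=4,fy=4,interpolation=cv2.INTER_CUBIC))
for r in (.3,.33,.36):
  for z in (.3,.36,.42):
    az=np.radians(-34); s=kin.inverse_kinematics([r*np.cos(az),r*np.sin(az),z],q); print(r,z,None if s is None else s.round(2))
E
```

```text
False
down t=15.65 [ 0.5499 -0.3402  0.1082] q [0.42 0.7  0.03 1.68 0.03 0.89 1.86] F [ 0.9  0.2 -0. ] open 0.0850 gf 0.0
gripped t=16.01 [ 0.5505 -0.3392  0.109 ] q [0.42 0.7  0.03 1.68 0.03 0.9  1.86] F [0.  3.3 6. ] open 0.0596 gf 41.8
False
lifted t=17.49 [ 0.5492 -0.3397  0.2666] q [0.41 0.52 0.04 1.59 0.03 1.17 1.88] F [ 0.7  0.3 -0.2] open 0.0590 gf 43.0
0.3 0.3 [ 0.37 -0.11 -0.01  2.3   0.03  1.09  1.78]
0.3 0.36 [ 0.36 -0.18 -0.01  2.21  0.03  1.25  1.79]
0.3 0.42 [ 0.36 -0.23 -0.    2.11  0.03  1.4   1.79]
0.33 0.3 [ 0.37 -0.05  0.    2.24  0.04  1.08  1.8 ]
0.33 0.36 [ 0.37 -0.12  0.01  2.16  0.04  1.24  1.8 ]
0.33 0.42 [ 0.37 -0.17  0.01  2.06  0.04  1.39  1.81]
0.36 0.3 [0.38 0.01 0.01 2.19 0.04 1.08 1.81]
0.36 0.36 [ 0.38 -0.06  0.01  2.11  0.04  1.23  1.82]
0.36 0.42 [ 0.38 -0.11  0.02  2.01  0.04  1.38  1.82]
```

View pics/lift.png

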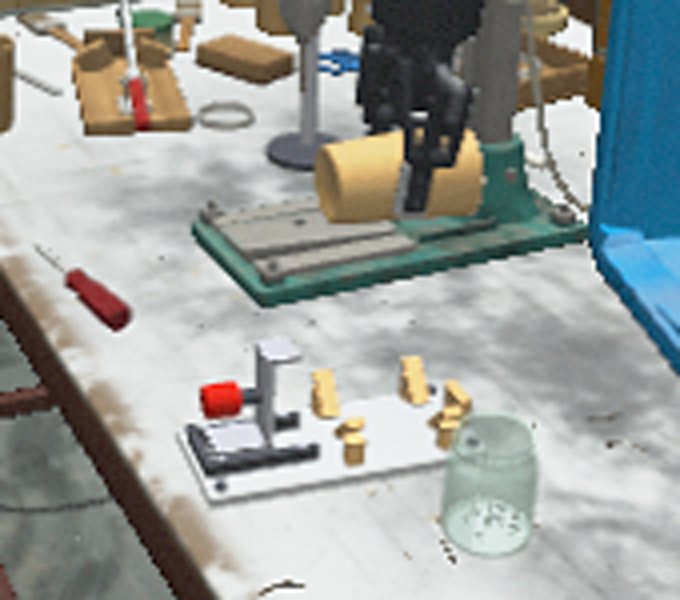

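The cup is held level and clear of the fixture, and the keeper at (275,400) is still out. Now I'll retract, swing and present the cup.

Run:
```python
from h import *
az=np.radians(-34); q=orient(YF,np.radians(-8),-1)[0]
env.reach([.33*np.cos(az),.33*np.sin(az),.38],q); say('retracted')
j=env.get_state()['qpos'].copy(); j[0]-=np.radians(52); j[6]=1.15
env.goto_joints(j); say('swung'); 
p=np.radians(17); qv,_,zz=orient(YC,p,-1); ax=orient(YC,np.radians(25),-1)[1]
g=VP-.05*ax-.051*zz
print('final',g,kin.inverse_kinematics(g,qv)); pre=g-.04*ax+[0,0,.03]; s=kin.inverse_kinematics(pre,qv); print('pre',pre,s)
if s is not None:
    env.goto_joints(s); say('pre')
    print(env.movel(g,velocity=.08)); say('there')
    for n in ('side','top'):
        im,d=camera(n); np.savez(n+'3.npz',im=im,d=d)
    a=np.load('side3.npz')['im'];b=np.load('top3.npz')['im']
    cv2.imwrite('pics/there.png',np.hstack([cv2.resize(x,(400,400),interpolation=cv2.INTER_CUBIC) for x in (a[130:230,220:320],b[110:210,170:270])]))
```

```text
retracted t=18.81 [ 0.2745 -0.1849  0.3801] q [ 0.37 -0.14  0.01  2.13  0.04  1.29  1.8 ] F [-0.3  0.1 -1.7] open 0.0589 gf 43.0
swung t=19.91 [0.3152 0.1017 0.3799] q [-0.54 -0.14  0.01  2.13  0.04  1.29  1.15] F [-0.4 -0.   0.6] open 0.0589 gf 43.0
final [0.46422036 0.14989882 0.22794063] [-0.55184231  0.17181247  0.05113559  2.2333258   0.24990473  0.47887577
  0.93075831]
pre [0.42805636 0.14736999 0.2410359 ] [-5.47446960e-01  9.30520015e-02  1.53918086e-03  2.28779962e+00
  2.76837441e-01  5.11829610e-01  8.69786133e-01]
pre t=20.73 [0.4285 0.1462 0.2414] q [-0.55  0.09  0.    2.29  0.28  0.51  0.87] F [-0.1  0.1 -0.3] open 0.0588 gf 43.1
False
there t=21.36 [0.4641 0.1498 0.2277] q [-0.52  0.17  0.02  2.23  0.26  0.48  0.92] F [ 0.1 -0.2 -0.8] open 0.0588 gf 43.1
```

View pics/there.png

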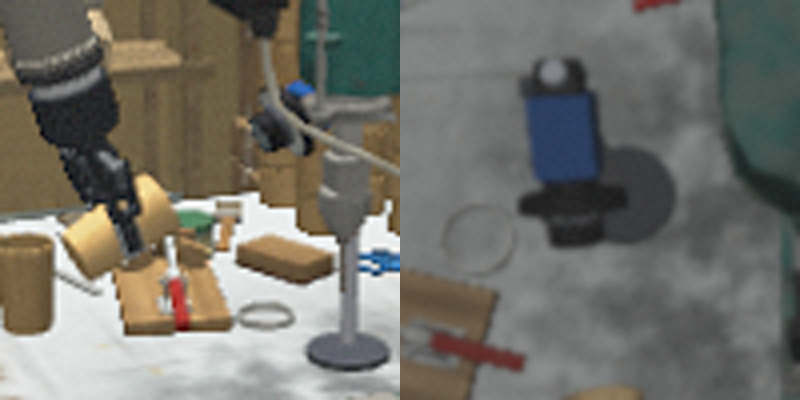

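The side view shows the cup tilted up toward the camera with a clear gap to the lens; the mouth end is at about (170,200) in the crop. I'll check its extents from depth.

Run:
```python
from h import *
np.set_printoptions(precision=4,suppress=True)
ax=orient(YC,np.radians(25),-1)[1]; lat=np.array([-np.sin(YC),np.cos(YC),0]); up=np.cross(ax,lat)
Q=[]
for n in ('side','top'):
    t=np.load(n+'3.npz'); D=t['d']; P=cloud(n,D); H,S,V=cv2.split(cv2.cvtColor(t['im'],cv2.COLOR_BGR2HSV))
    L=np.stack([(P-VP)@ax,(P-VP)@lat,(P-VP)@up],-1)
    m=(D>0)&(abs(L[...,1])<.05)&(abs(L[...,2])<.05)&(L[...,0]>-.14)&(L[...,0]<.05)&(H>8)&(H<30)&(S>60)
    k,l,s,c=cv2.connectedComponentsWithStats(m.astype(np.uint8)); q=L[m]
    print(n,m.sum(),'axial pct',np.percentile(q[:,0],[0,1,3,50,97,99,100]),'lat',np.percentile(q[:,1],[1,50,99]),'up',np.percentile(q[:,2],[1,50,99]))
    for a in np.arange(-.1,.01,.02):
        w=q[abs(q[:,0]-a)<.01]
        if len(w)>5: print('  s %.2f n %d lat %.4f %.4f up %.4f %.4f'%(a,len(w),*np.percentile(w[:,1],[2,98]),*np.percentile(w[:,2],[2,98])))
    Q.append(P[m])
# free axis fit: cone through both views' points
from scipy.optimize import least_squares
P=np.vstack(Q); L0=P-VP
def res(x):
    a=ax+x[0]*lat+x[1]*up; a/=np.linalg.norm(a); d=L0-(x[2]*lat+x[3]*up); s=d@a
    r=np.linalg.norm(d-np.outer(s,a),axis=1); return r-(.033+.055*(s-x[4]))
f=least_squares(lambda x:res(np.r_[x,0]),np.zeros(4),loss='soft_l1',f_scale=.002); print('tilt lat/up deg',np.degrees(f.x[:2]),'offset lat/up',f.x[2:],np.median(abs(f.fun)))
```

```text
side 319 axial pct [-0.0989 -0.0985 -0.098  -0.0638 -0.0022 -0.0005  0.0017] lat [-0.034  -0.023   0.0202] up [-0.0215  0.0124  0.0343]
  s -0.10 n 55 lat -0.0298 0.0205 up -0.0173 0.0276
  s -0.08 n 78 lat -0.0306 0.0046 up -0.0183 0.0305
  s -0.06 n 51 lat -0.0287 0.0285 up -0.0154 0.0328
  s -0.04 n 25 lat -0.0407 -0.0098 up -0.0172 0.0328
  s -0.02 n 62 lat -0.0326 -0.0060 up -0.0219 0.0331
  s 0.00 n 48 lat -0.0342 0.0111 up -0.0218 0.0345
top 294 axial pct [-0.0955 -0.0931 -0.0881 -0.0092  0.002   0.0026  0.003 ] lat [-0.0302 -0.0073  0.0284] up [-0.033   0.0197  0.0437]
  s -0.10 n 6 lat -0.0237 -0.0153 up 0.0106 0.0197
  s -0.08 n 16 lat -0.0253 -0.0157 up 0.0087 0.0215
  s -0.04 n 7 lat -0.0273 -0.0143 up 0.0079 0.0231
  s -0.02 n 113 lat -0.0294 0.0261 up -0.0305 0.0449
  s 0.00 n 152 lat -0.0298 0.0284 up -0.0322 0.0343
tilt lat/up deg [ 0.2166 -0.1304] offset lat/up [0.0018 0.0002] 0.0019140818887264759
```

The mouth is within about 2 mm of the view point and the axis within 0.3°, so I'm handing in.

Run:
```python
from h import *
env.dwell(.6); say('final'); print(job.job_done())
```

```text
final t=22.06 [0.4642 0.1499 0.2279] q [-0.52  0.17  0.02  2.23  0.26  0.48  0.92] F [ 0.4 -0.  -1.6] open 0.0590 gf 43.1
the job is handed in; nothing more can be done
None
```

I handed the job in at 22 s, with the cup held still about 2 mm and 0.3° off target in front of the lens; the keeper was pulled out until a steady 22 N moved it no further, but I measured only about 31 mm of travel against the 35 mm stop, and the hand-in returned no verdict.

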